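# Lay out the rivet tins for the press

## Robot

A 7-joint arm with a two-finger parallel gripper is mounted at the origin on the work surface. World frame = base frame: x ahead of the robot, y to its left, z up, the work surface at z = 0. Lengths are in m, angles in rad, forces in N, time in s.
With the tool pointing down it reaches from about 0.425 to 0.95 m from the base axis. Payload 4.7 kg.
Tool frame: the origin (TCP) lies midway between the tips of the shut fingers; the grasp point (between the pads) lies 19 mm behind it; z points along the fingers, y is the direction in which the jaws open and shut (so a half turn about z gives the same grasp; the last joint's range is limited). The gripper opens to 87 mm and grips with 3 to 60 N. Pads are 19 mm wide; open, the fingers measure 117 mm over their backs; the gripper's body (75 mm by 190 mm) begins 51 mm behind the grasp point.
Start: joints at [-1.345, 0.469, -0.049, 1.532, 0.024, 1.141, -0.082], TCP at [0.17, 0.653, 0.223] pointing down, gripper open.
Joint ranges: [-2.59, 2.59], [-0.33, 1.99], [-1.39, 1.29], [0.1, 2.45], [-1.04, 4.18], [0.21, 1.99], [-2.66, 2.66]. Speed limits (rad/s): [2.57, 2.57, 3.14, 3.14, 3.14, 3.14, 3.14].

## Interface

Orientations are given as a unit quaternion [w, x, y, z].
In Python, from workcell import arm, gripper_open, close_gripper, kinematics, get_obs, viewer, hand_in gives the robot as it stands. Calls block until the motion is done:
- arm.reach(position, orientation): joint-space move of the TCP to a pose.
- arm.move_straight(position, frame=None, vel=0.15): straight line of the TCP; frame=None keeps the orientation; vel is the mean speed in m/s.
- arm.movej(angles): joint-space move.
- gripper_open() and close_gripper(grasp_force=None): open the fingers fully, or close them until they stop; grasp_force is the grip in N (None keeps the last).
- arm.hold(seconds).
- kinematics.solve_ik(position, orientation): joint angles nearest the present ones, or None.
- get_obs(): the state.
- viewer.read_camera(name): name is "side" or "top"; returns the picture (420x560x3 uint8, red, green, blue); there is no depth.
- viewer.camera_params(name): a dict with "mtx" (3x3 intrinsics, pixels), "distortion" ([k1, k2, p1, p2, k3] as OpenCV has them; the pictures are not rectified), "view" (4x4, takes a point from world to camera coordinates). Camera axes: x right, y down, z forward; pixel columns grow to the right and rows downward; lengths in m; the calibration is good to about 2 mm. A picture is of the moment at which its call begins. camera_params takes no time and is no camera call.
A pose or a line that the arm cannot do raises arm.PlanningError and nothing moves.
- hand_in(): hands the job in, once; it reports no verdict.
The state is a dict: "time_s": time; "qpos": joint angles; "qvel": joint speeds; "joint_torque": joint torques, N m; "ee_pos": TCP position; "orientation": TCP orientation; "force": force on the tool from outside, world axes, zero at the start; "wrist_torque": the same for the moment, N m; "width": opening from 0.0 (shut) to 1.0 (fully open).
Only numpy, scipy, OpenCV 4.12 (cv2) and the standard library are available. Lean on these libraries where they do the work, as an engineer would, in place of code of your own. Each camera call takes 0.05 s, during which the arm holds its last target.

## Task

The five tins of rivets for the press came from the store in two stacks. Take both stacks apart and stand each tin on the rimmed rubber bench pad made for it, the one of its own shape and size, in the middle and flat on the floor of the pad inside the rim, and let go of it. Keep every tin upright all the time: the lids are only slipped on.

Things in the scene. Friction and masses are not known exactly. Their poses are not given: they have to be found in the camera images.
- long_tin_c (a point): The long tin: 110 x 62 mm, 50 mm high, 0.4 to 0.65 kg. Stands on the bench as the bottom of one of the two stacks, with either the square or the middle round tin on its lid. Bare tinplate with a slip-on lid, flat top, filled with rivets. The point is its centre, half-way up; z is up, x along its 110 mm length, y across its 62 mm width.
- big_tin_c (a point): The big round tin: 66 mm diameter, 50 mm high, 0.24 to 0.42 kg. Stands on the bench as the bottom of one of the two stacks, with either the square or the middle round tin on its lid. Bare tinplate with a slip-on lid, flat top, filled with rivets. The point is its centre, half-way up; z is up, x and y arbitrary.
- square_tin_c (a point): The square tin: 46 x 46 mm, 48 mm high, 0.15 to 0.26 kg. Second from the bottom in one of the two stacks, on the long tin or on the big round tin, up to about 4 mm off centre. It always carries the small round tin. Bare tinplate with a slip-on lid, flat top, filled with rivets. The point is its centre, half-way up; z is up, x and y square to its sides.
- middle_tin_c (a point): The middle round tin: 48 mm diameter, 48 mm high, 0.13 to 0.22 kg. Second from the bottom in one of the two stacks, on the long tin or on the big round tin, up to about 4 mm off centre. Nothing stands on it. Bare tinplate with a slip-on lid, flat top, filled with rivets. The point is its centre, half-way up; z is up, x and y arbitrary.
- small_tin_c (a point): The small round tin: 32 mm diameter, 48 mm high, 0.06 to 0.1 kg. It stands on the lid of the square tin, up to about 4 mm off centre, on top of the taller stack (146 mm). Bare tinplate with a slip-on lid, flat top, filled with rivets. The point is its centre, half-way up; z is up, x and y arbitrary.
- long_pad: The pad of the long tin: oblong, 126 x 78 mm inside the rim, 136 x 88 mm outside. Rubber pad screwed flat to the bench (it keeps the tin from sliding), black with a dark grey floor and three or two screw heads; raised rim: inner floor 2.5 mm above the bench, rim top 6.5 mm above the bench, rim 5 mm wide, leaving 8 mm of play all round its own tin. Origin: centre of its underside, on the bench (z = 0). x along its length, y across.
- big_pad: The pad of the big round tin: the largest round one, 82 mm inside the rim, 92 mm outside. Rubber pad screwed flat to the bench (it keeps the tin from sliding), black with a dark grey floor and three or two screw heads; raised rim: inner floor 2.5 mm above the bench, rim top 6.5 mm above the bench, rim 5 mm wide, leaving 8 mm of play all round its own tin. Origin: centre of its underside, on the bench (z = 0).
- square_pad: The pad of the square tin: square, 62 x 62 mm inside the rim, 72 mm outside. Rubber pad screwed flat to the bench (it keeps the tin from sliding), black with a dark grey floor and three or two screw heads; raised rim: inner floor 2.5 mm above the bench, rim top 6.5 mm above the bench, rim 5 mm wide, leaving 8 mm of play all round its own tin. Origin: centre of its underside, on the bench (z = 0). x and y square to its sides.
- middle_pad: The pad of the middle round tin: the second largest round one, 64 mm inside the rim, 74 mm outside. Rubber pad screwed flat to the bench (it keeps the tin from sliding), black with a dark grey floor and three or two screw heads; raised rim: inner floor 2.5 mm above the bench, rim top 6.5 mm above the bench, rim 5 mm wide, leaving 8 mm of play all round its own tin. Origin: centre of its underside, on the bench (z = 0).
- small_pad: The pad of the small round tin: the smallest round one, 48 mm inside the rim, 58 mm outside. Rubber pad screwed flat to the bench (it keeps the tin from sliding), black with a dark grey floor and three or two screw heads; raised rim: inner floor 2.5 mm above the bench, rim top 6.5 mm above the bench, rim 5 mm wide, leaving 8 mm of play all round its own tin. Origin: centre of its underside, on the bench (z = 0).
Mind the look-alikes: they are no part of the job. What is shaped like the part that bears square_tin_c but red is not meant.

How it is judged:
By the outcome, as a careful person would: the job done as asked, in the order asked, and still so for the second after the job is handed in, with the robot touching nothing.
It also fails if it takes over 128 s, if anything falls off the work surface, if the arm or the gripper's body presses on something with over 40 N, if the wrist force passes 120 N, or if a joint passes its speed limit or range.

## Working session

There is one attempt and no reset: what is moved stays moved. The work goes in short steps, each a Python script; the robot and the scene stay as the last script left them, time stands still between calls to the robot, and variables do not carry over. Pictures are saved under pics/ and viewed, and the job is handed in when it is done.

```bash
ls; mkdir -p pics; python3 - <<'E'
from workcell import *
from workcell import viewer,get_obs
import cv2
for n in("top","side"):
    im=viewer.read_camera(n);cv2.imwrite(f"pics/{n}0.png",im[:,:,::-1])
    p=viewer.camera_params(n);print(n,p)
print(get_obs())
E
```

```text
pics
top {'mtx': array([[402.12311665,   0.        , 280.14703607],
       [  0.        , 402.12311665, 207.91709758],
       [  0.        ,   0.        ,   1.        ]]), 'distortion': array([-0.02438654,  0.        ,  0.        ,  0.        ,  0.        ]), 'view': array([[-0.01545053, -0.99972771,  0.01748651, -0.0087819 ],
       [-0.98446266,  0.01215061, -0.17517315,  0.54000181],
       [ 0.17491298, -0.01992133, -0.98438234,  0.78432008],
       [ 0.        ,  0.        ,  0.        ,  1.        ]])}
side {'mtx': array([[397.33982736,   0.        , 276.95603837],
       [  0.        , 397.33982736, 213.73188254],
       [  0.        ,   0.        ,   1.        ]]), 'distortion': array([-0.08124675,  0.        ,  0.        ,  0.        ,  0.        ]), 'view': array([[-0.9894913 , -0.14372788, -0.01578788,  0.52711633],
       [-0.09591272,  0.73414536, -0.67218401,  0.13335571],
       [ 0.10820218, -0.66360598, -0.74021578,  0.92455752],
       [ 0.        ,  0.        ,  0.        ,  1.        ]])}
{'time_s': 0.1, 'qpos': array([-1.34489626,  0.4693627 , -0.04859252,  1.53356269,  0.02412807,
        1.14100676, -0.08230007]), 'qvel': array([-0.00167377, -0.00144196, -0.00083528, -0.00334994, -0.00115969,
        0.00030895,  0.00060239]), 'joint_torque': array([ 9.22816653e-04, -5.09167171e+01, -8.10022512e-02, -2.36826557e+01,
       -6.14005001e-02,  3.45082255e-02,  5.52604934e-05]), 'ee_pos': array([0.16999615, 0.65268904, 0.22160807]), 'orientation': array([-6.78026631e-05,  1.27036662e-01,  9.91897635e-01, -8.73844147e-04]), 'force': array([-0.57656716, -0.37184825,  0.67829491]), 'wrist_torque': array([0.02458084, 0.02389129, 0.05571213]), 'width': 1.0027965419372686}
```

View pics/top0.png

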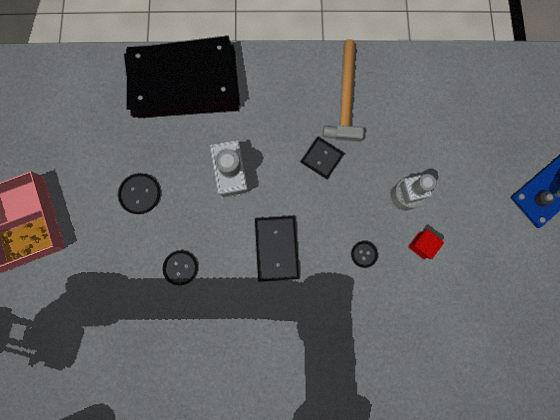

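View pics/side0.png

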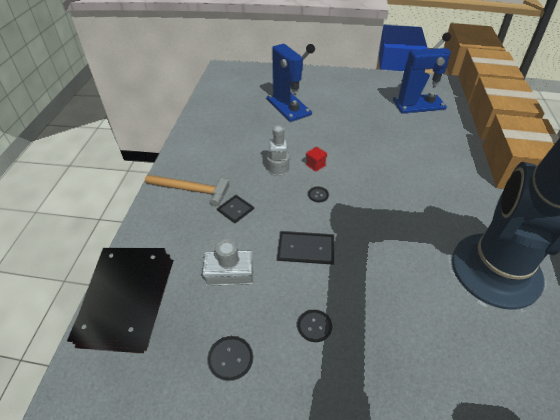

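The top view shows the long tin with the middle round tin at (228,165), and the big, square and small tins stacked at (415,188). The pads are big (140,193), middle (181,267), long (277,248), small (365,253) and square (322,157). The red cube at (426,242) and the black sheet at (183,77) are not pads. Next I'll look at enlarged crops and measure.

```bash
cat > h.py <<'E'
import numpy as np, cv2
from workcell import arm, gripper_open, close_gripper, kinematics, get_obs, viewer, hand_in
P={n:viewer.camera_params(n) for n in("top","side")}
def ray(n,uv):
    p=P[n]; q=cv2.undistortPoints(np.array(uv,float).reshape(-1,1,2),p["mtx"],p["distortion"])[:,0]
    R=p["view"][:3,:3];t=p["view"][:3,3]
    return -R.T@t, np.c_[q,np.ones(len(q))]@R
def plane(n,uv,z):
    c,d=ray(n,uv); return (c+d*((z-c[2])/d[:,2])[:,None])[:,:2]
def proj(n,X):
    p=P[n];V=p["view"];return cv2.projectPoints(np.array(X,float).reshape(-1,1,3),cv2.Rodrigues(V[:3,:3])[0],V[:3,3],p["mtx"],p["distortion"])[0][:,0]
def crop(n,im,u,v,w,h,s,f):
    cv2.imwrite(f,cv2.resize(im[v:v+h,u:u+w,::-1],None,fx=s,fy=s,interpolation=cv2.INTER_CUBIC))
E
python3 - <<'E'
from h import *
for n,boxes in (("top",[(195,125,70,85),(380,155,80,110)]),("side",[(190,220,80,80),(250,115,90,70)])):
    im=cv2.imread(f"pics/{n}0.png")[:,:,::-1]
    tiles=[cv2.resize(im[v:v+h,u:u+w,::-1],(400,int(400*h/w))) for u,v,w,h in boxes]
    H=max(t.shape[0] for t in tiles)
    c=np.hstack([cv2.copyMakeBorder(t,0,H-t.shape[0],0,0,0) for t in tiles]);cv2.imwrite(f"pics/crop_{n}.png",c); print(c.shape)
    mx=im.max(2)
    m=((mx<60)).astype(np.uint8)
    cs,_=cv2.findContours(m,cv2.RETR_EXTERNAL,cv2.CHAIN_APPROX_NONE)
    for c in cs:
        if 150<cv2.contourArea(c)<8000:
            pts=plane(n,c[:,0].astype(float),0.0065).astype(np.float32)
            print(n,cv2.boundingRect(c),"rect",[np.round(x,4) for x in cv2.minAreaRect(pts)],"circ",[np.round(x,4) for x in cv2.minEnclosingCircle(pts)],'cent',pts.mean(0))
E
```

```text
(550, 800, 3)
top (62, 404, 53, 16) rect [array([0.1383, 0.3728]), array([0.1041, 0.0284]), np.float64(89.4824)] circ [array([0.1251, 0.3729]), np.float64(0.0522)] cent [0.13282219 0.37096086]
top (351, 241, 27, 27) rect [array([ 0.4449, -0.1952]), array([0.0562, 0.0555]), np.float64(89.0597)] circ [array([ 0.4453, -0.1957]), np.float64(0.0291)] cent [ 0.44496366 -0.19578743]
top (118, 173, 44, 41) rect [array([0.584 , 0.2902]), array([0.091 , 0.0917]), np.float64(17.4837)] circ [array([0.584 , 0.2892]), np.float64(0.0475)] cent [0.5842619  0.28914624]
top (41, 170, 36, 74) rect [array([0.5562, 0.4609]), array([0.172 , 0.0311]), np.float64(23.2257)] circ [array([0.5553, 0.4632]), np.float64(0.0861)] cent [0.54993945 0.45741466]
top (300, 137, 45, 42) rect [array([ 0.6611, -0.1126]), array([0.0722, 0.0737]), np.float64(55.5195)] circ [array([ 0.6613, -0.1124]), np.float64(0.0504)] cent [ 0.6607302  -0.11254791]
top (124, 36, 120, 82) rect [array([0.8557, 0.198 ]), array([0.189 , 0.2729]), np.float64(6.3162)] circ [array([0.8603, 0.1997]), np.float64(0.1549)] cent [0.85942775 0.1838407
[... 1153 characters left out ...]
73, -0.1918]), array([0.0526, 0.0552]), np.float64(5.2336)] circ [array([ 0.4461, -0.1916]), np.float64(0.0287)] cent [ 0.4458016  -0.19122964]
side (121, 151, 38, 11) rect [array([ 1.0138, -0.289 ]), array([0.1236, 0.0451]), np.float64(1.3074)] circ [array([ 1.0137, -0.2882]), np.float64(0.0647)] cent [ 1.0080386 -0.2903835]
side (452, 138, 108, 163) rect [array([-0.1518, -0.2239]), array([0.762 , 0.2061]), np.float64(54.8329)] circ [array([-0.1344, -0.2361]), np.float64(0.3819)] cent [-0.0745782  -0.13651885]
side (520, 0, 37, 77) rect [array([-0.5601, -1.488 ]), array([1.1178, 0.0483]), np.float64(64.1007)] circ [array([-0.5789, -1.4789]), np.float64(0.559)] cent [-0.54255337 -1.441576  ]
```

View crops.

View pics/crop_top.png

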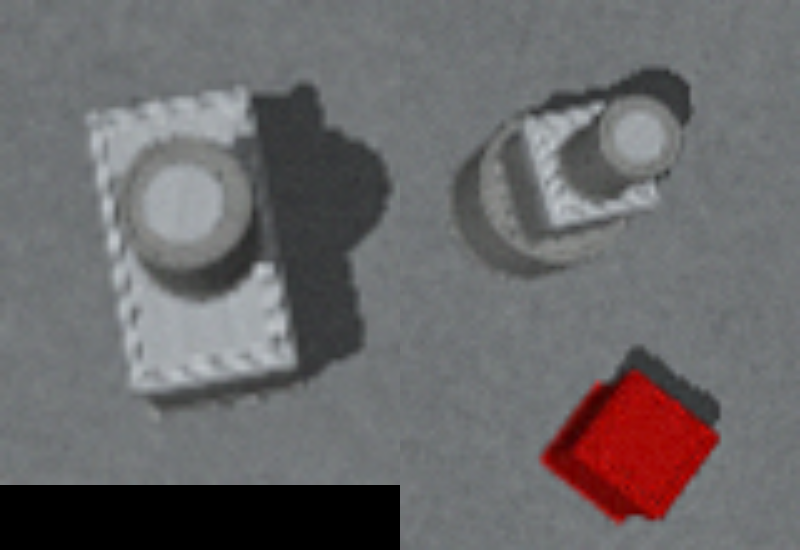

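View pics/crop_side.png

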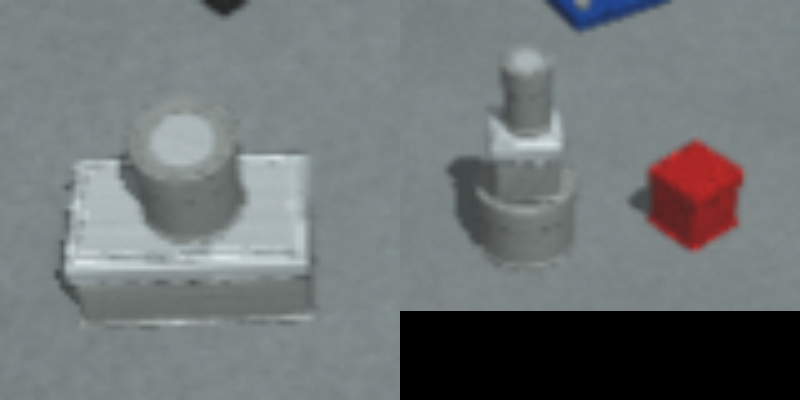

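```bash
python3 - <<'E'
from h import *
f=lambda uv,o,s:((np.array(uv,float)+.5)/s-.5+o)
print("middle",plane("top",f([(185.5,204)],(195,125),5.714),.098),plane("side",f([(182,139)],(190,220),5),.098))
L=plane("top",f([(88,115),(243,88),(297,362),(133,388)],(195,125),5.714),.05);print("long",L,L.mean(0))
L=plane("side",f([(78,158),(308,155),(310,268),(68,265)],(190,220),5),.05);print("longside",L.mean(0))
print("small",plane("top",f([(241,138)],(380,155),5),.146),plane("side",f([(127,63)],(250,115),4.444),.146))
S=plane("top",f([(122,120),(153,233),(260,205)],(380,155),5),.098);print("sq",S,(S[0]+S[2])/2)
# long / middle pad top (shadow): dark local threshold
im=cv2.imread("pics/top0.png")
for n,(u,v,w,h) in dict(long=(245,205,65,85),mid=(155,240,52,55)).items():
    m=(im[v:v+h,u:u+w].max(2)<33).astype(np.uint8)
    cs,_=cv2.findContours(m,cv2.RETR_EXTERNAL,cv2.CHAIN_APPROX_NONE);c=max(cs,key=lambda c:cv2.boundingRect(c)[2]*cv2.boundingRect(c)[3])
    pts=plane("top",(c[:,0]+[u,v]).astype(float),.0065).astype(np.float32)
    print(n,cv2.boundingRect(c),cv2.minAreaRect(pts),cv2.minEnclosingCircle(pts))
    print(im[v+h//2,u:u+w].max(1))
E
```

```text
middle [[0.62801077 0.08842717]] [[0.62983883 0.08987864]]
long [[0.67728147 0.13033346]
 [0.68718382 0.07295682]
 [0.58247271 0.05293312]
 [0.57350148 0.11238979]] [0.63010987 0.0921533 ]
longside [0.6304379  0.09371143]
small [[ 0.56757377 -0.28980434]] [[ 0.56852687 -0.28574913]]
sq [[ 0.586928   -0.26189374]
 [ 0.54114533 -0.27097978]
 [ 0.55189116 -0.31451357]] [ 0.56940958 -0.28820366]
long (10, 11, 44, 66) ((0.46069762110710144, -0.007912013679742813), (0.13502654433250427, 0.08666466921567917), 3.053790330886841) ((0.4602261185646057, -0.008532186970114708), 0.07883703708648682)
[121 121 127 129 123 125 124 121 127 126 109  56  13  37  71  64  64  67
  67  66  65  64  61  66  63  69  66  66  62  64  62  60  61  67  68  65
  65  61  62  61  66  66  62  68  64  65  66  62  64  53  14  23  41  87
 118 120 123 120 118 124 124 126 123 125 120]
mid (8, 11, 35, 35) ((0.4213274419307709, 0.1964859664440155), (0.07133116573095322, 0.07181553542613983), 1.1016278266906738) ((0.4215907156467438, 0.19705675542354584), 0.03707529231905937)
[114 120 123 121 116 115 123  95  18  16  15  61  71  66  68  64  65  69
  68  64  65  67  69  69  64  67  63  64  67  72 106 108 104  67  67  69
  68  64  72  64  16  15  20  80 123 117 114 116 116 122 116 119]
```

```bash
cat >> h.py <<'E'
def quat(yaw):
    y=np.array([np.cos(yaw),np.sin(yaw),0]);z=np.array([0,0,-1.]);x=np.cross(y,z)
    from scipy.spatial.transform import Rotation as Ro
    q=Ro.from_matrix(np.c_[x,y,z]).as_quat();return np.r_[q[3],q[:3]]
def best(pos,yawdeg):
    """of the two equal half-turn grasps: the one with joint 7 (and the rest) nearest the present"""
    now=get_obs()["qpos"];c=[]
    for k in(0,180):
        q=quat(np.deg2rad(yawdeg+k));s=kinematics.solve_ik(list(pos),list(q))
        if s is not None: c.append((np.abs(np.array(s)-now).max()+(2 if abs(s[6])>2.4 else 0),q,s))
    c.sort(key=lambda a:a[0]); return c[0][1]
ZT=0.21
def st(tag):
    o=get_obs();print(tag,"t%.1f"%o["time_s"],"ee",np.round(o["ee_pos"],4),"F",np.round(o["force"],1),"w%.3f"%o["width"],"j7 %.2f"%o["qpos"][6]);return o
def zmove(p,q,vel):
    """straight to p, then once more with the measured error taken off"""
    arm.move_straight(list(p),list(q),vel=vel)
    e=np.array(p)-get_obs()["ee_pos"]
    if np.abs(e).max()>.0006: arm.move_straight(list(np.array(p)+e),list(q),vel=.03)
def pick(xy,top,yaw,force,depth=.037):
    q=best([*xy,ZT],yaw);arm.reach([*xy,max(ZT,top+.03)],list(q))
    arm.move_straight([*xy,top+.01],list(q),vel=.25)
    zmove([*xy,top-depth],q,.1);o=st("at")
    close_gripper(force);o=st("grip")
    arm.move_straight([*xy,top-depth+.03],list(q),vel=.06);st("lift")
    arm.move_straight([*xy,ZT],list(q),vel=.25)
    return o["ee_pos"][2]
def place(xy,ztcp,yaw):
    q=best([*xy,ZT],yaw);arm.reach([*xy,ZT],list(q));st("above")
    arm.move_straight([*xy,ztcp+.02],list(q),vel=.25)
    zmove([*xy,ztcp+.0008],q,.06);st("down")
    gripper_open();arm.hold(.15);st("open")
    arm.move_straight([*xy,ztcp+.06],list(q),vel=.15);arm.move_straight([*xy,ZT],list(q),vel=.3)
def snap(n,f):
    im=viewer.read_camera(n);cv2.imwrite(f"pics/{f}.png",im[:,:,::-1]);return im
E
python3 - <<'E'
from h import *
z=pick((.568,-.288),.146,12,20)
print(z)
snap("top","top1");snap("side","side1")
E
```

```text
at t4.6 ee [ 0.5683 -0.2884  0.1094] F [-1.  -0.3  0.2] w1.000 j7 1.00
grip t5.6 ee [ 0.568 -0.288  0.109] F [0.9 0.6 0. ] w0.359 j7 1.00
lift t6.2 ee [ 0.5679 -0.2878  0.1391] F [-0.5  0.5 -0.3] w0.362 j7 0.98
0.10896994061932226
```

```bash
python3 - <<'E'
import cv2,numpy as np
a=cv2.imread("pics/top1.png")[120:270,330:480];b=cv2.imread("pics/side1.png")[60:210,220:370]
cv2.imwrite("pics/c1.png",cv2.resize(np.hstack([a,b]),(800,400),interpolation=cv2.INTER_CUBIC))
E
```

```text
(no output)
```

View pics/c1.png

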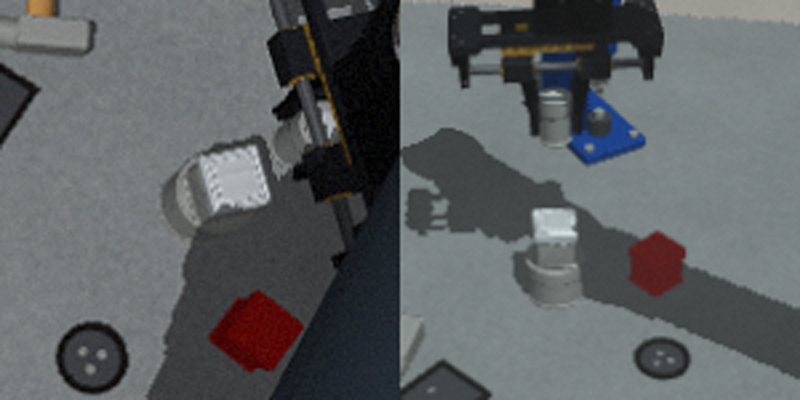

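The small tin is held upright between the fingers, and the square tin still stands on the big one at about (417,186) in the top view. Placing the small tin next.

```bash
python3 - <<'E'
from h import *
z=0.1090-.098+.0025
place((.4455,-.1935),z,0)
a=snap("top","top2");b=snap("side","side2")
A=a[150:270,345:465,::-1];B=b[110:210,255:355,::-1]
cv2.imwrite("pics/c2.png",np.hstack([cv2.resize(A,(400,400),interpolation=cv2.INTER_CUBIC),cv2.resize(B,(400,400),interpolation=cv2.INTER_CUBIC)]))
E
```

```text
above t7.4 ee [ 0.4457 -0.1931  0.2098] F [ 0.4  0.1 -1.7] w0.361 j7 0.55
down t8.8 ee [ 0.4454 -0.1934  0.0142] F [ 0.1 -0.2  0. ] w0.361 j7 0.87
open t10.1 ee [ 0.4455 -0.1935  0.0143] F [ 0.3 -1.   0.6] w1.000 j7 0.87
```

View pics/c2.png

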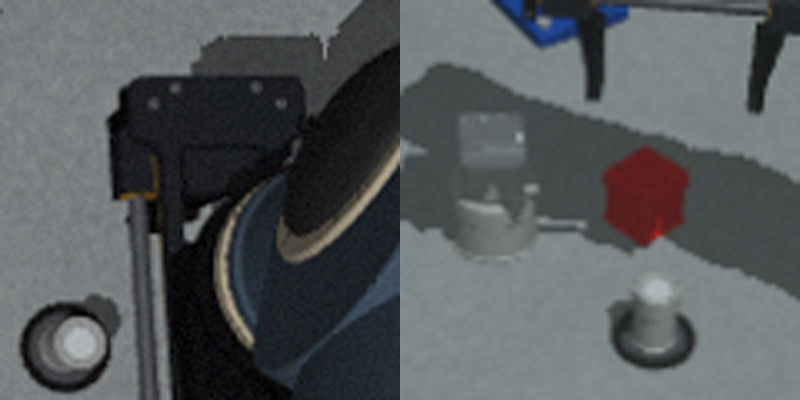

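```bash
python3 - <<'E'
from h import *
print(plane("top",[(369.25,252.25)],.0505),plane("side",[(318.9,182.1)],.0505))
print(proj("top",[.4455,-.1935,.0505]),proj("side",[.4455,-.1935,.0505]))
E
```

```text
[[ 0.44555063 -0.19601687]] [[ 0.4462868  -0.19256579]]
[[368.02214692 252.29419654]] [[319.21849215 181.88890487]]
```

```bash
python3 - <<'E'
from h import *
print(plane("side",[(277.8,143.7)],.098))
s=plane("top",np.array([(193,152),(262,137),(272,195),(205,212)])/2.667+[329.7,119.7],.098);print(s,s.mean(0))
e=[s[1]-s[0],s[2]-s[1],s[2]-s[3],s[3]-s[0]];print([np.rad2deg(np.arctan2(v[1],v[0]))%90 for v in e])
E
```

```text
[[ 0.56981655 -0.28250756]]
[[ 0.59086057 -0.25829093]
 [ 0.6019107  -0.31126741]
 [ 0.5575019  -0.31515327]
 [ 0.54525193 -0.26405018]] [ 0.57388128 -0.28719045]
[np.float64(11.782140152504283), np.float64(5.000761894629335), np.float64(13.480073615089722), np.float64(7.196962213517821)]
```

```bash
python3 - <<'E'
from h import *
z=pick((.570,-.2855),.098,12,30)
place((.6614,-.1108),z-.05+.0025,55.4)
arm.reach([.45,.05,.3],list(best([.45,.05,.3],0)))
a=snap("top","top3");b=snap("side","side3")
A=a[130:190,290:350,::-1];B=b[170:230,205:265,::-1];C=a[160:220,385:445,::-1];D=b[130:190,250:310,::-1]
r=lambda x:cv2.resize(x,(300,300),interpolation=cv2.INTER_CUBIC)
cv2.imwrite("pics/c3.png",np.vstack([np.hstack([r(A),r(B)]),np.hstack([r(C),r(D)])]))
E
```

```text
at t13.1 ee [ 0.5701 -0.2859  0.0611] F [ 0.6 -0.2 -0.6] w1.003 j7 1.10
grip t13.9 ee [ 0.57   -0.2855  0.0611] F [-0.1  0.3  0. ] w0.526 j7 1.10
lift t14.6 ee [ 0.57   -0.2853  0.0911] F [ 0.5 -0.2 -2. ] w0.527 j7 1.07
above t16.0 ee [ 0.6603 -0.1118  0.2085] F [-0.  -1.3 -2.3] w0.529 j7 1.35
down t17.3 ee [ 0.6612 -0.1107  0.0141] F [-0.1 -0.2 -2.2] w0.527 j7 1.46
open t18.4 ee [ 0.6614 -0.1108  0.0143] F [0.3 0.5 0.3] w1.003 j7 1.46
```

View pics/c3.png

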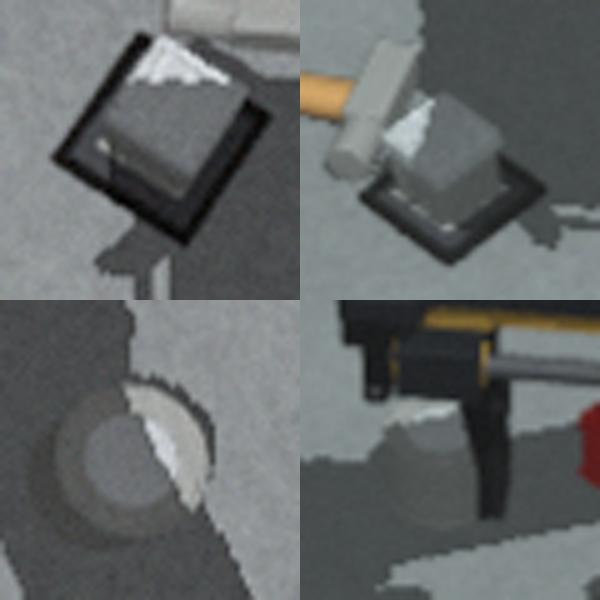

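```bash
python3 - <<'E'
from h import *
print(plane("top",[(411.6,191.6)],.05), proj("top",[.5657,-.285,.05]), plane("side",[(278.5,160)],.05))
b=snap("side","side3b")
E
```

```text
[[ 0.57076554 -0.29238106]] [[408.29309499 194.00249278]] [[ 0.56668696 -0.26991618]]
```

```bash
python3 - <<'E'
from h import *
arm.reach([.3,.5,.3],list(best([.3,.5,.3],60)))
a=snap("top","top4");b=snap("side","side4");st("")
A=a[130:190,290:350,::-1];B=b[170:230,205:265,::-1];C=a[160:220,385:445,::-1];D=b[130:190,250:310,::-1]
r=lambda x:cv2.resize(x,(300,300),interpolation=cv2.INTER_CUBIC)
cv2.imwrite("pics/c4.png",np.vstack([np.hstack([r(A),r(B)]),np.hstack([r(C),r(D)])]))
E
```

```text
t22.9 ee [0.3015 0.4988 0.3005] F [ 0.7 -0.4  0.3] w1.001 j7 0.16
```

View pics/c4.png

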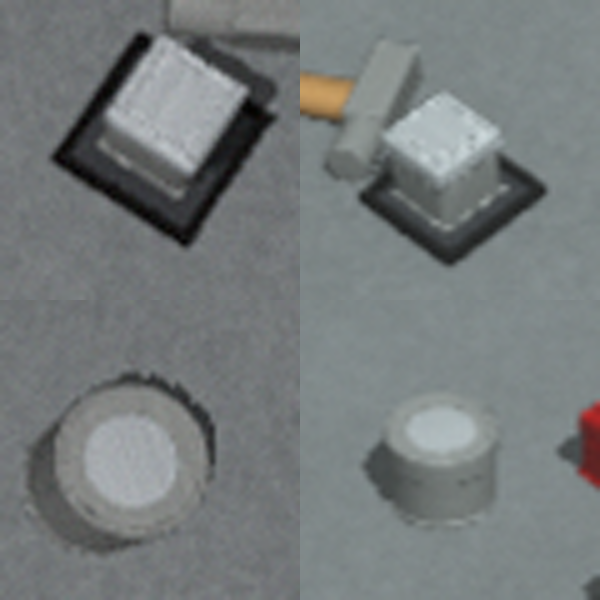

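```bash
python3 - <<'E'
from h import *
f=lambda c,o:(np.array([c],float)+.5)/5-.5+o
print("sq",plane("top",f((177,104.5),(290,130)),.0505),plane("side",f((141,138),(205,170)),.0505))
print("big",plane("top",f((131,161),(385,160)),.05),plane("side",f((140,128),(250,130)),.05))
E
```

```text
sq [[ 0.66190482 -0.11333683]] [[ 0.66330058 -0.10719779]]
big [[ 0.57035551 -0.29065353]] [[ 0.57227303 -0.29073697]]
```

```bash
python3 - <<'E'
from h import *
z=pick((.571,-.2895),.05,90,40)
place((.5845,.2907),z+.0025,90)
a=snap("top","top5")
z=pick((.629,.0885),.098,10,30)
place((.4222,.1982),z-.05+.0025,10)
E
```

```text
at t27.2 ee [ 0.5708 -0.2898  0.0127] F [ 0.8 -0.1  0.8] w1.000 j7 -0.46
grip t27.8 ee [ 0.5712 -0.2897  0.0134] F [-0.1 -0.1  1.8] w0.752 j7 -0.46
lift t28.4 ee [ 0.571  -0.2893  0.043 ] F [-0.6 -0.6 -3.3] w0.750 j7 -0.49
above t31.3 ee [0.5851 0.2889 0.2103] F [ 0.2 -0.3 -2.2] w0.749 j7 -1.49
down t32.6 ee [0.5843 0.2907 0.0165] F [ 0.2  0.5 -1.7] w0.753 j7 -1.35
open t33.5 ee [0.5845 0.2907 0.0167] F [-0.7 -0.4  0.6] w0.999 j7 -1.35
at t37.4 ee [0.6294 0.0883 0.0613] F [ 0.6 -0.6 -0.9] w1.000 j7 0.40
grip t38.2 ee [0.629  0.0885 0.0611] F [-0.9  0.3  0.3] w0.544 j7 0.40
lift t38.8 ee [0.6289 0.0886 0.0911] F [-0.1  0.3 -0.2] w0.548 j7 0.38
above t40.4 ee [0.4231 0.1979 0.2099] F [-0.1  0.7 -1.1] w0.544 j7 -0.18
down t41.7 ee [0.4221 0.1982 0.0142] F [ 0.2  0.5 -1.3] w0.544 j7 0.17
open t42.8 ee [0.4222 0.1982 0.0144] F [-0.1  0.2  1.3] w1.001 j7 0.17
```

```bash
python3 - <<'E'
from h import *
arm.reach([.45,-.35,.3],list(best([.45,-.35,.3],0)))
a=snap("top","top6");b=snap("side","side6");st("")
r=lambda x:cv2.resize(x,(300,300),interpolation=cv2.INTER_CUBIC)
A=a[120:220,180:280,::-1];B=b[205:305,180:280,::-1];C=a[155:295,105:245,::-1];D=b[285:395,200:350,::-1]
cv2.imwrite("pics/c6.png",np.vstack([np.hstack([r(A),r(B)]),np.hstack([r(C),cv2.resize(D,(300,220))  if 0 else cv2.copyMakeBorder(cv2.resize(D,(300,220),interpolation=cv2.INTER_CUBIC),0,80,0,0,0)])]))
E
```

```text
t46.0 ee [ 0.4508 -0.3488  0.2997] F [-0.5 -0.1 -0.1] w0.998 j7 0.96
```

View pics/c6.png

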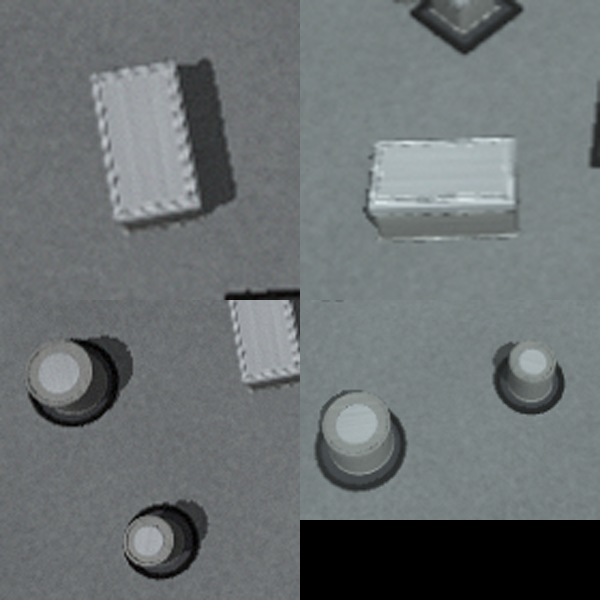

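```bash
python3 - <<'E'
from h import *
for n in("top","side"):
    im=cv2.imread(f"pics/{n}6.png");g=im.min(2)
    m=(g>150).astype(np.uint8);m=cv2.morphologyEx(m,cv2.MORPH_CLOSE,np.ones((3,3),np.uint8))
    cs,_=cv2.findContours(m,cv2.RETR_EXTERNAL,cv2.CHAIN_APPROX_NONE)
    for c in cs:
        x,y,w,h=cv2.boundingRect(c)
        if cv2.contourArea(c)>25 and 100<x<380 and 110<y<390:
            for z in (.05,.0525):
                pts=plane(n,c[:,0].astype(float),z).astype(np.float32);r=cv2.minAreaRect(pts)
                print(n,(x,y,w,h),z,np.round(r[0],4),np.round(r[1],3),round(r[2],1))
E
```

```text
top (168, 261, 13, 13) 0.05 [0.4217 0.1987] [0.024 0.024] 89.3
top (168, 261, 13, 13) 0.0525 [0.4216 0.1981] [0.024 0.024] 89.3
top (365, 249, 8, 8) 0.05 [ 0.4449 -0.195 ] [0.014 0.014] 62.3
top (365, 249, 8, 8) 0.0525 [ 0.4448 -0.1944] [0.014 0.014] 62.3
top (123, 180, 19, 18) 0.05 [0.5837 0.2899] [0.036 0.036] 18.6
top (123, 180, 19, 18) 0.0525 [0.5831 0.289 ] [0.036 0.036] 18.6
top (211, 141, 35, 52) 0.05 [0.6299 0.0928] [0.106 0.057] 10.2
top (211, 141, 35, 52) 0.0525 [0.6292 0.0926] [0.105 0.057] 10.2
top (312, 138, 26, 26) 0.05 [ 0.6633 -0.1124] [0.04  0.043] 54.4
top (312, 138, 26, 26) 0.0525 [ 0.6625 -0.1121] [0.04  0.043] 54.4
side (218, 337, 21, 20) 0.05 [0.5853 0.2893] [0.039 0.039] 8.3
side (218, 337, 21, 20) 0.0525 [0.5848 0.2903] [0.039 0.039] 8.3
side (310, 310, 13, 12) 0.05 [0.4229 0.2002] [0.025 0.025] 7.5
side (310, 310, 13, 12) 0.0525 [0.4229 0.2016] [0.025 0.025] 7.5
side (203, 251, 48, 24) 0.05 [0.632  0.0951] [0.105 0.061] 10.0
side (203, 251, 48, 24) 0.0525 [0.6314 0.0968] [0.105 0.061] 10.0
side (222, 189, 23, 16) 0.05 [ 0.664  -0.1106] [0.044 0.047] 56.1
side (222, 189, 23, 16) 0.0525 [ 0.6632 -0.1082] [0.044 0.047] 56.1
side (146, 133, 18, 13) 0.05 [ 0.96   -0.3191] [0.056 0.046] 37.3
side (146, 133, 18, 13) 0.0525 [ 0.9582 -0.3159] [0.056 0.046] 37.3
side (163, 115, 12, 10) 0.05 [ 0.9446 -0.4288] [0.029 0.048] 52.9
side (163, 115, 12, 10) 0.0525 [ 0.9429 -0.4254] [0.029 0.048] 52.9
```

The four placed tins measure within 1–2 mm of their pad centres. The long tin comes next.

```bash
python3 - <<'E'
from h import *
z=pick((.6307,.0942),.05,100.1,58)
place((.4613,-.0058),z+.0025,92.8)
arm.reach([.3,.55,.3],list(best([.3,.55,.3],60)))
a=snap("top","top7");b=snap("side","side7");st("")
cv2.imwrite("pics/c7.png",np.hstack([cv2.resize(a[120:320,110:400,::-1],(400,276)),cv2.resize(b[110:390,190:360,::-1],(340,560))[:276] if 0 else cv2.copyMakeBorder(cv2.resize(b[150:390,190:360,::-1],(391,552))[:0+552],0,0,0,0,0)[:276]])) 
cv2.imwrite("pics/s7.png",cv2.resize(b[160:390,190:360,::-1],(425,575)))
for n,im,z6 in(("top",a,.0525),("side",b,.0525)):
    g=im.min(2)
    m=(g>150).astype(np.uint8);m=cv2.morphologyEx(m,cv2.MORPH_CLOSE,np.ones((3,3),np.uint8))
    cs,_=cv2.findContours(m,cv2.RETR_EXTERNAL,cv2.CHAIN_APPROX_NONE)
    for c in cs:
        x,y,w,h=cv2.boundingRect(c)
        if cv2.contourArea(c)>25 and 100<x<380 and 160<y<390 or (cv2.contourArea(c)>500):
            pts=plane(n,c[:,0].astype(float),z6).astype(np.float32);r=cv2.minAreaRect(pts)
            if r[0][0]<.8: print(n,(x,y,w,h),np.round(r[0],4),np.round(r[1],3),round(r[2],1))
E
```

```text
at t49.2 ee [0.6306 0.0939 0.0127] F [-0.1 -0.3 -0.9] w1.000 j7 2.20
grip t49.8 ee [0.6309 0.0939 0.0133] F [-0.2 -0.6  1.9] w0.707 j7 2.20
lift t50.4 ee [0.6305 0.0944 0.043 ] F [ 0.4 -0.1 -6.2] w0.705 j7 2.18
above t52.0 ee [ 0.4614 -0.0054  0.2098] F [ 0.4  0.5 -5. ] w0.706 j7 1.91
down t53.3 ee [ 0.4612 -0.0058  0.0165] F [ 0.4  0.2 -5.9] w0.709 j7 2.28
open t54.2 ee [ 0.4613 -0.0058  0.0166] F [1.3 0.4 0.7] w0.996 j7 2.28
 t57.6 ee [0.3011 0.549  0.3002] F [-0.8 -0.4 -0.2] w0.998 j7 0.43
top (365, 249, 8, 8) [ 0.445 -0.194] [0.014 0.014] 89.1
top (261, 220, 32, 54) [ 0.4601 -0.0065] [0.106 0.058] 2.9
top (123, 180, 19, 18) [0.5836 0.2896] [0.037 0.036] 89.3
side (218, 337, 21, 20) [0.5849 0.2903] [0.039 0.039] 8.3
side (284, 225, 46, 23) [ 0.4615 -0.0039] [0.106 0.061] 2.8
side (222, 189, 23, 17) [ 0.6628 -0.1084] [0.044 0.047] 54.2
side (486, 88, 74, 46) [-0.2229 -0.6896] [0.279 0.251] 70.8
side (472, 15, 67, 52) [-0.3555 -1.2373] [0.703 0.171] 59.1
side (526, 0, 34, 81) [-0.5655 -1.3407] [1.068 0.116] 65.8
side (75, 0, 429, 48) [ 0.7602 -1.3982] [0.509 2.227] 83.9
```

View pics/c7.png

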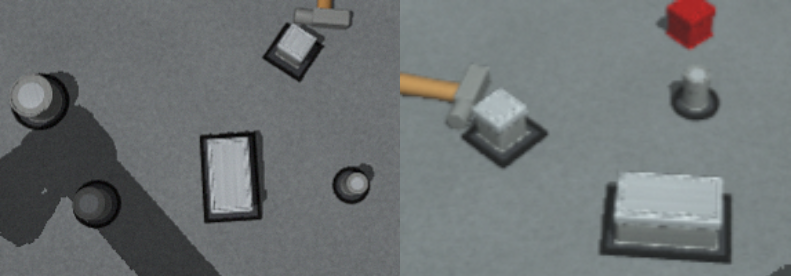

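View pics/s7.png

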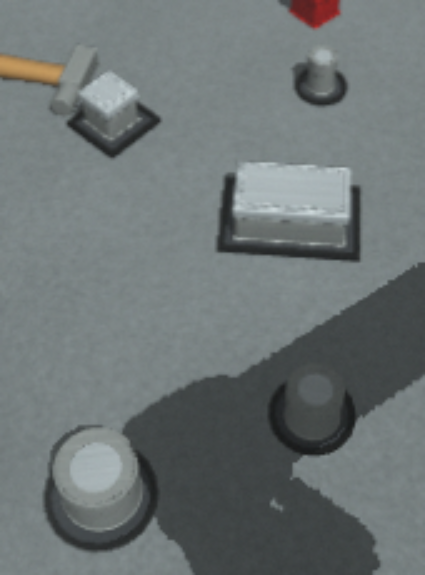

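All five tins stand upright and flat inside the rims of their own pads, with the arm clear. Handing in.

```bash
python3 -c "
from h import *
st('');print(hand_in())"
```

```text
t57.6 ee [0.3011 0.549  0.3002] F [-0.8 -0.4 -0.2] w0.998 j7 0.43
the job is handed in; nothing more can be done
None
```

I took both stacks apart and stood all five tins on their own pads, in the order small, square, big, middle, long. I let go of every tin, moved the arm clear and handed in at 57.6 s of the 128 s allowed. I never touched the red cube or the black sheet.

- **Position:** in the last measurement of each tin, all five were within about 1–2 mm of the middle of their pads. The long and square tins were turned to within 1–2° of their pads. The final pictures show every tin upright and flat inside its rim. The middle tin was in the arm's shadow by then, so its numbers come from the pictures at 46 s, before the long tin was moved.
- **Disagreement between cameras:** the top and side cameras differ from each other by up to about 4 mm in y. I averaged the two for the targets and compared each tin with its pad within the same camera. The largest difference found that way was about 2 mm, for the square tin in the side view.
- **Forces:** the readings I took while gripping and placing stayed under 7 N. I did not record the force continuously during the moves.

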